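Turn the leaf of the recipe flip book

TASK

Turn the recipe book to its next page: first push the kitchen timer off the blue page so that it stands upright on the worktop beside the book, then push the half-raised white leaf over the spine and press it down until it lies flat on the blue page. Only push with the fingertips, gently: grip nothing and lift nothing, and leave the other things on the worktop alone.

Things in the scene. Friction and masses are not known exactly. Their poses are not given: they have to be found in the camera images.
- recipe_book: open recipe flip book, fixed to the worktop: wooden back board 190 mm along the spine (its x axis) by 280 mm across (its y axis), a yellow page on the -y side, a blue page on the +y side, page tops 6 mm above the worktop. Origin: on the worktop under the middle of the spine, z up. A metal ring spine 20 mm wide and up to 19 mm high runs along x at y = 0
- spine (a point): middle of the leaf's hinge axis, which runs along the book's x axis, 9.5 mm above the worktop. The leaf is stiff, white, 120 g, 5 mm thick, 170 mm along the spine; its free edge is 118 mm from this axis, its middle plane passes through the axis; lying flat its upper face is 12 mm above the worktop
- blue_page (a point): centre of the blue page (172 mm along x by 118 mm along y), on its top, 69 mm from the spine: here the leaf must land
- leaf (a joint): angle of the leaf, rad: 0 = flat over the yellow page, 1.57 = upright, 3.14 = flat over the blue page (hard stops at both ends). It starts half raised (0.5 to 0.85) over the yellow page. The stiff hinge (friction about 0.14 N m, some 2 N at the free edge) keeps it at whatever angle it is left: it does not fall by itself
- leaf_tab (a point): tip of the leaf's red tab (34 mm wide, 15 mm long, in the middle of the free edge), 133 mm from the hinge axis, in the leaf's middle plane
- kitchen_timer: kitchen timer, red base and white top, round, 67 mm across, 56 tall, 110 g; origin at the centre of its underside. It stands loose on the book's blue page, where the leaf must land
- salt_shaker: small glass salt shaker with grey cap, 44 mm across, 90 tall; origin at the centre of its underside; bystander
- tin_tomato: red food tin, 57 mm across, 72 tall; origin at the centre of its underside; bystander
- toothpicks: small round wooden cup of toothpicks, 45 mm across, 70 tall; origin at the centre of its underside; bystander
- pepper_mill: brown wooden pepper mill, 58 mm across, 160 tall; origin at the centre of its underside; bystander
- tin_fish: flat round tin, 86 mm across, 40 tall; origin at the centre of its underside; bystander
There are look-alikes about, which are no part of the job. What is shaped like the kitchen_timer but orange or purple is not meant.

How it is judged (in metres and radians):
On the way, in this order (a step that is already met when the one before it is completed fails the run):
1. the timer stands upright on the worktop, off the book (height (world z) of kitchen_timer between -0.003 and 0.003 m and angle between kitchen_timer's own z axis and vertical below 0.06 rad), for 0.2 s.
2. the leaf has passed over the spine (value of joint leaf above 1.7 rad), for 0.05 s.
At the end, for the whole second after the job is handed in: the leaf lies flat on the blue page (within 0.07 rad, 4 degrees, of fully over) and the timer stands still and upright (within 0.06 rad) on the worktop (underside within 3 mm of it), off the book (all of step 1 and value of joint leaf above 3.07 rad and linear speed of kitchen_timer below 0.01 m/s); the robot touches nothing.
It fails at once if the timer is lifted (underside more than 20 mm above the worktop) (height (world z) of kitchen_timer above 0.02 m).
It fails at once if the timer is knocked over (tilted more than 0.6 rad) (angle between kitchen_timer's own z axis and vertical above 0.6 rad).
It fails at once if the timer is gripped or pushed hard (fingers press it with more than 15 N) (contact force between the fingers and kitchen_timer above 15 N).
It fails at once if the leaf or book is gripped or forced (fingers press it with more than 30 N) (contact force between the fingers and recipe_book above 30 N).
It fails at once if another thing on the worktop is moved more than 30 mm (distance of any of salt_shaker, tin_tomato, toothpicks, pepper_mill, tin_fish from where it was at the start of the episode above 0.03 m).
It also fails if it takes over 54 s, if anything falls off the work surface, if the arm or the gripper's body presses on something with over 40 N, if the wrist force passes 120 N, or if a joint passes its speed limit or range.

ROBOT

A 6-joint arm with a two-finger parallel gripper is mounted at the origin on a cart in front of the work surface, level with it; the furniture and walls round the work are solid. World frame = base frame: x ahead of the robot, y to its left, z up, the work surface at z = 0. Lengths are in m, angles in degrees, forces in N, time in s.
With the tool pointing down it reaches from about 0.375 to 0.9 m from the base axis. Payload 3.1 kg.
Tool frame: the origin (TCP) lies midway between the tips of the shut fingers; the grasp point (between the pads) lies 19 mm behind it; z points along the fingers, y is the line along which they close (so a half turn about z gives the same grasp; the last joint's range is limited). The gripper opens to 87 mm and grips with 3 to 60 N. Pads are 19 mm wide; open, the fingers measure 117 mm over their backs; the gripper's body (75 mm by 190 mm) begins 51 mm behind the grasp point.
Start: joints at [-87.176, 30.224, 82.088, -0, 67.689, -10.227], TCP at [0.141, -0.609, 0.223] pointing down, gripper open.
Joint ranges: [-176.69, 176.69], [-43.24, 126.21], [12.49, 139.97], [-82, 262], [0, 151.66], [-163.58, 163.58]. Speed limits (degrees/s): [159.86, 159.86, 180, 180, 180, 180].

INTERFACE

Orientations are given as a 3x3 rotation matrix whose columns are the frame's x, y, z axes.
In Python, from rig import bot, capture gives the robot as it stands.
- The arm moves only by the tool creep_tool, called after "Request:" by a JSON object that holds its "name" and its "arguments", one argument or row to a line. Schema: {"type":"object","properties":{"moves":{"type":"array","items":{"type":"number"},"minItems":7,"maxItems":140},"only":{"type":"string"},"quiet":{"type":"boolean"},"lines":{"type":"string"}},"required":["moves"],"additionalProperties":false}. moves is one flat list of numbers that holds 1 to 20 rows one after another, with no inner brackets; each row has 7 numbers: dx, dy, dz in a scale on which 1.0 is 1 m, then a rotation vector rx, ry, rz in shares of pi/2 rad (1.0 is pi/2 rad), then the opening from 0.0 (shut) to 1.0 (fully open); each row is the pose to reach, as a shift and turn from the pose commanded when the call began, along the tool's axes at that moment; what a row does not reach only later rows make up. A row lasts 1/10 s, in which the tool goes at most 0.05 m and 8.59 degrees, less where a joint would pass 70% of its speed; a pose out of reach is approached as far as the arm can. The fingers move at their own pace and stop on an object; the grip force is fixed at half the most. Time passes only in rows, so rows that do not move let the fingers close. The tool returns the time, the measured TCP pose, the force, the opening and the grip force at its end. only (a regular expression) keeps the lines of the reply that match it, lines (a string "A,B") keeps lines A to B, and quiet returns only ok. No shift or turn number may pass 1 either way. Input that does not fit is refused with a message, and nothing moves.
- bot.read_state(): the state, without advancing time (a new reading comes with each control period).
- capture(name): name is "side" or "top" or "wrist"; returns a dict with "color" (480x640x3 uint8, red, green, blue), "K" (3x3 intrinsics, pixels), "D" ([k1, k2, p1, p2, k3] as OpenCV has them; the pictures are not rectified), "view" (4x4, takes a point from world to camera coordinates); the wrist camera has in their place "mount" (4x4, takes a point from camera to tool coordinates, whose origin is the TCP and whose axes are the flange's). Camera axes: x right, y up, looking along -z (the intrinsics and any distortion apply to the point x, -y, -z); pixel columns grow to the right and rows downward; lengths in m; the calibration is good to about 2 mm. A picture is of the moment at which its call begins: read the wrist's pose just before it. There is no depth.
- bot.hand_in(): hands the job in; it is judged then, once.
The state is a dict: "time_s": time; "joint_positions": joint angles; "qvel": joint speeds; "tau": joint torques, N m; "position": TCP position; "tcp_rot": TCP orientation; "force": force on the tool from outside, world axes, zero at the start; "moment": the same for the moment, N m; "opening": opening from 0.0 (shut) to 1.0 (fully open); "grasp_force": force on a finger pad.
Only numpy, scipy, OpenCV 4.12 (cv2) and the standard library are available. Lean on these libraries where they do the work, as an engineer would, in place of code of your own. Each camera call takes 0.05 s, during which the arm holds its last target. There are 200 camera calls.

## Working session

There is one attempt and no reset: what is moved stays moved. The work goes in short steps, Python scripts to look and compute and a tool call to move; the robot and the scene stay as the last step left them, time stands still between calls to the robot, and variables do not carry over. Pictures are saved under pics/ and viewed, at most 10 in all, crops included, and the job is handed in when it is done.

```bash
ls; mkdir -p pics; python3 - <<'E'
from rig import bot, capture
import cv2,numpy as np,pickle
s=bot.read_state();print(s)
d={}
for n in ("top","side"):
    c=capture(n);d[n]=c;cv2.imwrite(f"pics/{n}0.png",c["color"][:,:,::-1]);print(n,c["K"],c["D"],c["view"])
pickle.dump(d,open("c0.pkl","wb"))
E
```

```text
pics
{'time_s': 0.0, 'joint_positions': array([-8.71759764e+01,  3.02779714e+01,  8.21567326e+01, -1.16965167e-03,
        6.76884827e+01, -1.02277713e+01]), 'qvel': array([ 0.01529716,  0.02328616, -0.01215405, -0.02730829,  0.03332815,
        0.04871204]), 'tau': array([ 9.61874071e-05, -4.40043390e+01, -1.76592082e+01,  6.32988126e-02,
        5.81509375e-02, -1.69614987e-04]), 'position': array([ 0.14112612, -0.6081059 ,  0.22158037]), 'tcp_rot': array([[ 9.74164581e-01,  2.25839221e-01, -1.24790912e-04],
       [ 2.25838963e-01, -9.74162284e-01,  2.14646919e-03],
       [ 3.63190330e-04, -2.11919691e-03, -9.99997689e-01]]), 'force': array([-0.62926368, -0.21952655,  0.50386618]), 'moment': array([ 0.00979163,  0.04105326, -0.01601459]), 'grasp_force': 0.0, 'opening': 0.9994051554427705}
top [[507.87402957   0.         311.25541635]
 [  0.         507.87402957 238.26726758]
 [  0.           0.           1.        ]] [0.00591702 0.         0.         0.         0.        ] [[-0.00903047 -0.9998401  -0.01543425 -0.09058308]
 [ 0.99691689 -0.01020501  0.07779829 -0.56728725]
 [-0.07794335 -0.01468411  0.99684964 -1.35732408]
 [ 0.          0.          0.          1.        ]]
side [[574.47864571   0.         320.98752805]
 [  0.         574.47864571 236.91517233]
 [  0.           0.           1.        ]] [-0.03965969  0.          0.          0.          0.        ] [[-6.69031751e-01 -7.43233175e-01  9.81618068e-04  3.19882059e-01]
 [ 6.43467557e-01 -5.78564363e-01  5.01211313e-01 -4.53602835e-01]
 [-3.71948946e-01  3.35957922e-01  8.65324365e-01 -1.15335790e+00]
 [ 0.00000000e+00  0.00000000e+00  0.00000000e+00  1.00000000e+00]]
```

View pics/top0.png

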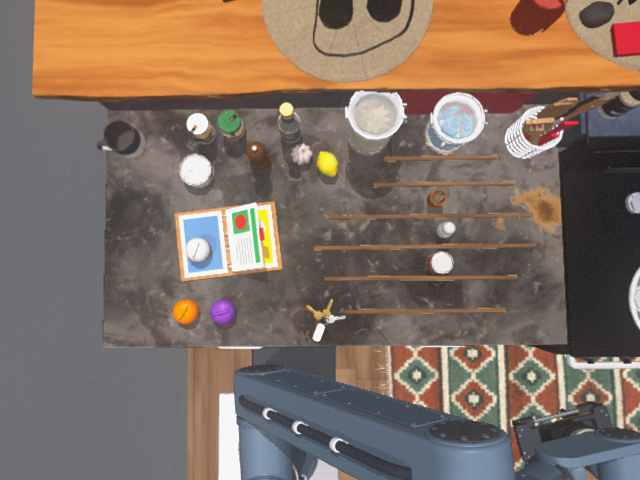

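View pics/side0.png

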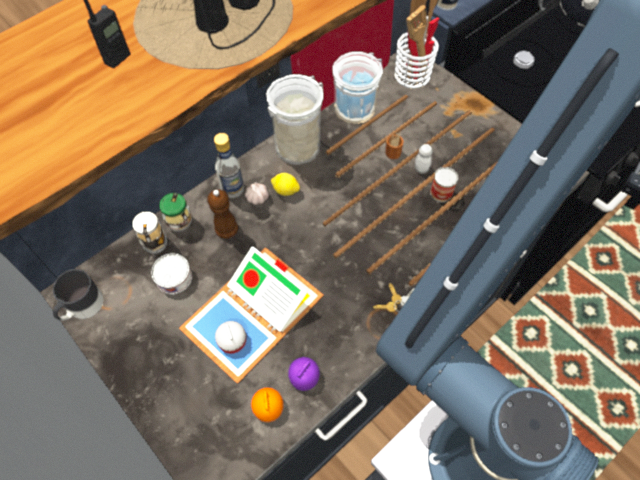

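The top view shows the book at about (228,241) px, with the blue page and white-topped timer (198,250) on its left (+y) side. The leaf rises over the yellow page with its red tab near (262,230). The orange and purple look-alikes are at (186,312) and (223,312), and the +y side of the book is clear. The side view agrees: timer (231,337), tab (281,265).

```bash
cat > h.py <<'E'
import cv2,numpy as np,pickle
def ray(c,uv):
    p=cv2.undistortPoints(np.float64([[uv]]),c["K"],c["D"])[0,0]
    R=c["view"][:3,:3];t=c["view"][:3,3]
    d=R.T@np.array([p[0],-p[1],-1.0]);return -R.T@t,d/np.linalg.norm(d)
def plane(c,uv,z):
    o,d=ray(c,uv);return o+d*(z-o[2])/d[2]
def tri(c1,u1,c2,u2):
    A=np.zeros((3,3));b=np.zeros(3);rs=[ray(c1,u1),ray(c2,u2)]
    for o,d in rs:
        P=np.eye(3)-np.outer(d,d);A+=P;b+=P@o
    p=np.linalg.solve(A,b);return p,[np.linalg.norm((np.eye(3)-np.outer(d,d))@(p-o))*1e3 for o,d in rs]
def proj(c,X):
    p=c["view"][:3,:3]@np.asarray(X)+c["view"][:3,3]
    return cv2.projectPoints(np.float64([[p[0],-p[1],-p[2]]]),np.zeros(3),np.zeros(3),c["K"],np.float64(c["D"]))[0][0,0]
def blobs(c,lo,hi,roi,n=40):
    h=cv2.cvtColor(c["color"],cv2.COLOR_RGB2HSV);m=cv2.inRange(h,np.array(lo),np.array(hi))
    x0,y0,x1,y1=roi;k=np.zeros_like(m);k[y0:y1,x0:x1]=m[y0:y1,x0:x1]
    N,L,S,C=cv2.connectedComponentsWithStats(k)
    return k,[(S[i].tolist(),C[i].round(1).tolist()) for i in range(1,N) if S[i,4]>=n]
E
python3 - <<'E'
from h import *
d=pickle.load(open("c0.pkl","rb"));T,S=d["top"],d["side"]
roi={"top":(165,190,295,290),"side":(170,235,335,390)}
for n,c in d.items():
    print(n)
    k,b=blobs(c,(8,100,90),(20,255,255),roi[n],15);print(" orange",b)
    pts=np.argwhere(k)[:,::-1].astype(np.float32)
    print(" rect",cv2.boxPoints(cv2.minAreaRect(pts)).tolist())
    k,b=blobs(c,(95,80,80),(125,255,255),roi[n]);print(" blue",b)
    print(" rect",cv2.boxPoints(cv2.minAreaRect(np.argwhere(k)[:,::-1].astype(np.float32))).tolist())
    for r in ((0,120,80),(5,255,255)),((172,120,60),(179,255,255)):
        print(" red",blobs(c,*r,roi[n],6)[1])
    x0,y0,x1,y1=roi[n]
    cr=c["color"][y0:y1,x0:x1,::-1]
    cv2.imwrite(f"pics/{n}1.png",cv2.resize(cr,None,fx=4.8,fy=4.8,interpolation=cv2.INTER_CUBIC)[:600,:800])
E
```

```text
top
 orange [([174, 201, 109, 81, 1039], [228.7, 243.8]), ([223, 221, 4, 12, 39], [224.5, 226.4]), ([226, 249, 4, 13, 41], [227.6, 254.6])]
 rect [[172.26258850097656, 212.5533447265625], [274.2819519042969, 200.1119384765625], [282.66119384765625, 268.82177734375], [180.641845703125, 281.26318359375]]
 blue [([184, 216, 39, 56, 1258], [204.3, 241.1])]
 rect [[182.6582794189453, 219.14376831054688], [216.5548858642578, 215.51199340820312], [222.1992645263672, 268.1929626464844], [188.3026580810547, 271.8247375488281]]
 red [([235, 215, 11, 14, 117], [240.2, 221.6]), ([259, 228, 5, 12, 47], [261.0, 233.3])]
 red []
side
 orange [([179, 247, 145, 137, 1499], [252.3, 323.9]), ([243, 269, 10, 19, 27], [246.3, 278.2]), ([228, 292, 25, 22, 122], [240.1, 301.8]), ([252, 313, 20, 18, 105], [261.7, 320.8]), ([258, 387, 18, 3, 41], [266.6, 388.2])]
 rect [[167.7120361328125, 353.6279296875], [229.20199584960938, 208.57476806640625], [340.1271667480469, 255.597412109375], [278.63720703125, 400.65057373046875]]
 blue [([193, 299, 74, 69, 1700], [230.1, 330.5])]
 rect [[192.90646362304688, 326.09979248046875], [221.84616088867188, 295.23077392578125], [267.1850280761719, 337.7359619140625], [238.24533081054688, 368.60498046875]]
 red [([275, 260, 12, 12, 70], [280.6, 265.2]), ([244, 271, 14, 16, 173], [250.8, 278.2]), ([170, 289, 5, 2, 6], [171.7, 289.5]), ([230, 346, 13, 7, 13], [236.0, 349.5])]
 red [([231, 347, 12, 6, 13], [236.8, 350.2])]
```

View pics/top1.png

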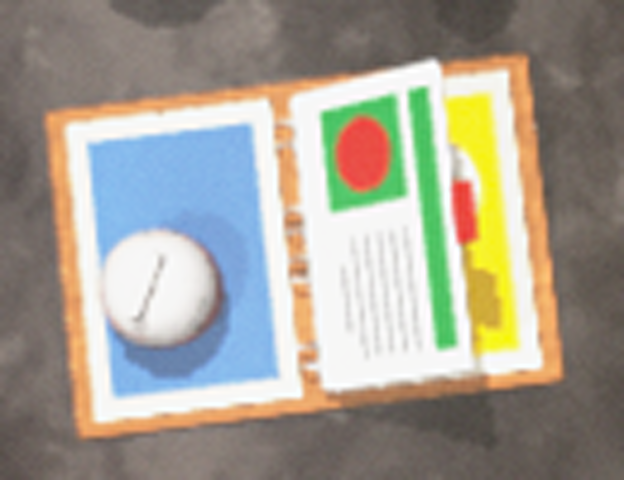

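View pics/side1.png

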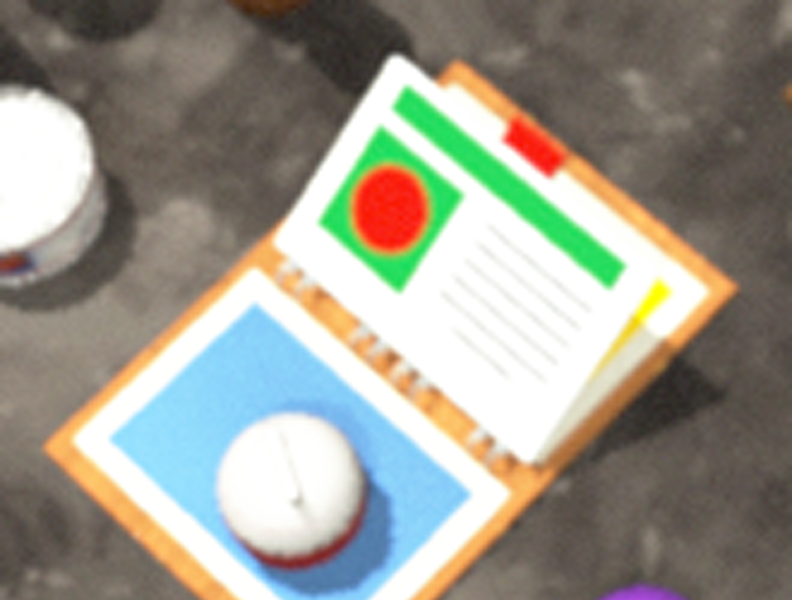

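```bash
python3 - <<'E'
from h import *
d=pickle.load(open("c0.pkl","rb"));T,S=d["top"],d["side"]
C=np.array([plane(T,u,.005) for u in ((174.6,213.5),(181.7,281),(281.9,269.4),(274.6,201.7))])
print(C.round(4).tolist(),"sides",np.linalg.norm(C-np.roll(C,-1,0),axis=1))
ctr=C.mean(0);ex=(C[0]+C[3]-C[1]-C[2]);ex[2]=0;ex/=np.linalg.norm(ex);ey=np.array([-ex[1],ex[0],0])
print("ctr",ctr,"ex",ex,"yaw",np.degrees(np.arctan2(ex[1],ex[0])))
print("side check", [plane(S,(170+x/4.8,235+y/4.8),.005).round(4).tolist() for x,y in ((45,448),(738,288),(460,62))])
o,dd=ray(T,(0,0));print("topcam",o,"sidecam",ray(S,(0,0))[0])
tab,e=tri(T,(261,233.3),S,(280.6,265.2));print("tab",tab,e,"book",(tab-ctr)@ex,(tab-ctr)@ey)
for a,b in (((440,62),(398,58)),):
    p,e=tri(T,(165+a[0]/4.8,190+a[1]/4.8),S,(170+b[0]/4.8,235+b[1]/4.8));print("corner",p,e,(p-ctr)@ex,(p-ctr)@ey)
print("timer",tri(T,(198.75,250),S,(170+291/4.8,235+485/4.8)))
for z in (.02,.03,.04):
    p=plane(T,(198.75,250),z);print(z,p,(p-ctr)@ex,(p-ctr)@ey)
    p=plane(S,(170+291/4.8,235+485/4.8),z);print(z,p)
E
```

```text
[[0.6403, 0.2819, 0.005], [0.4539, 0.2601, 0.005], [0.483, -0.0147, 0.005], [0.6701, 0.0047, 0.005]] sides [0.18765077 0.27634164 0.18809201 0.27879629]
ctr [0.56185226 0.13298081 0.005     ] ex [0.99399566 0.10941951 0.        ] yaw 6.281854130624649
side check [[0.6378, 0.2857, 0.005], [0.4813, -0.0115, 0.005], [0.6679, 0.0093, 0.005]]
topcam [ 0.45892584 -0.11628887  1.39578392] sidecam [0.07689971 0.36278825 1.22506556]
tab [0.57617514 0.03400758 0.07798418] [np.float64(0.16870636128266453), np.float64(0.16870636128273142)] book 0.0034072838578840525 -0.09994616715037573
corner [0.658802   0.04743236 0.06680683] [np.float64(0.9953337281451962), np.float64(0.9953337281453299)] 0.08700695362130803 -0.09564298877416913
timer (array([0.53881207, 0.21149855, 0.02039692]), [np.float64(1.6579548850367978), np.float64(1.6579548850367924)])
0.02 [0.53761028 0.21042522 0.02      ] -0.015622489340897895 0.07963194790799479
0.02 [0.54029648 0.21249793 0.02      ]
0.03 [0.53703836 0.20805047 0.03      ] -0.0164508235202942 0.07733403786413673
0.03 [0.53645108 0.21374508 0.03      ]
0.04 [0.53646643 0.20567572 0.04      ] -0.017279157699690392 0.0750361278202786
0.04 [0.53260567 0.21499224 0.04      ]
```

Book centre is about (0.562, 0.133), yaw 6.3°. The leaf is at about 0.6 rad and the timer at book coordinates (-0.017, 0.077). I'll go in between the leaf and timer with the fingers part open and cradle the timer outward in +y.

```bash
cat > g.py <<'E'
import sys,numpy as np
from scipy.spatial.transform import Rotation as Rn
from rig import bot
ctr=np.array([.562,.1335,0]);a=np.radians(6.3);ex=np.array([np.cos(a),np.sin(a),0]);ey=np.array([-ex[1],ex[0],0])
def rel(*pts):
    s=bot.read_state();R=s["tcp_rot"];p=s["position"];q=p-ctr
    print("t",round(s["time_s"],2),"book",np.round([q@ex,q@ey,p[2]],4),"F",s["force"].round(2),"Fb",np.round([s["force"]@ex,s["force"]@ey],2))
    Rt=np.c_[-ey,ex,[0,0,-1]]; Rt=np.c_[np.cross(ex,[0,0,-1]),ex,[0,0,-1]]
    print("rot",Rn.from_matrix(R.T@Rt).as_rotvec(degrees=True).round(2))
    for x,y,z in pts: print((x,y,z),(R.T@(ctr+ex*x+ey*y+[0,0,z]-p)).round(4))
if __name__=="__main__": rel(*[tuple(map(float,w.split(","))) for w in sys.argv[1:]])
E
python3 g.py -.1,-.33,.25 -.017,.027,.2 -.017,.027,.02
```

```text
t 0.1 book [-0.4997 -0.691   0.2217] F [0.16 0.18 0.62] Fb [0.18 0.16]
rot [-8.000e-02 -1.000e-01 -8.325e+01]
(-0.1, -0.33, 0.25) [ 0.4394 -0.3116 -0.0276]
(-0.017, 0.027, 0.2) [ 0.5638 -0.6562  0.0231]
(-0.017, 0.027, 0.02) [ 0.5637 -0.6559  0.2031]
```

The manual's scale: turns go in shares of pi/2 rad. Converting my numbers, -83.2 degrees is -0.9244.

Request:
{"name": "creep_tool", "arguments": {
  "moves": [0.44,-0.312,-0.03,0,0,-0.6667,0.6,0.44,-0.312,-0.03,0,0,-0.6667,0.6,0.44,-0.312,-0.03,0,0,-0.6667,0.6,0.44,-0.312,-0.03,0,0,-0.6667,0.6,0.44,-0.312,-0.03,0,0,-0.6667,0.6,0.44,-0.312,-0.03,0,0,-0.6667,0.6,0.44,-0.312,-0.03,0,0,-0.6667,0.6,0.44,-0.312,-0.03,0,0,-0.6667,0.6,0.44,-0.312,-0.03,0,0,-0.6667,0.6,0.44,-0.312,-0.03,0,0,-0.6667,0.6,0.44,-0.312,-0.03,0,0,-0.6667,0.6,0.564,-0.656,0.023,0,0,-0.9244,0.6,0.564,-0.656,0.023,0,0,-0.9244,0.6,0.564,-0.656,0.023,0,0,-0.9244,0.6,0.564,-0.656,0.023,0,0,-0.9244,0.6,0.564,-0.656,0.023,0,0,-0.9244,0.6,0.564,-0.656,0.023,0,0,-0.9244,0.6,0.564,-0.656,0.023,0,0,-0.9244,0.6,0.564,-0.656,0.023,0,0,-0.9244,0.6,0.564,-0.656,0.023,0,0,-0.9244,0.6]
}}

```text
time_s: 2.1
position: [0.5417, 0.1605, 0.1986]
tcp_rot: [[-0.114, 0.994, -0.002], [0.994, 0.114, 0.0], [0.001, -0.001, -1.0]]
force: [-0.2, 0.3, 0.4]
opening: 0.602
grasp_force: 0.0
```

```bash
python3 g.py -.017,.027,.2 -.017,.027,.02
```

```text
t 2.1 book [-0.0172  0.0291  0.1986] F [-0.24  0.28  0.36] Fb [-0.21  0.3 ]
rot [-0.09 -0.03  0.22]
(-0.017, 0.027, 0.2) [-0.0021  0.0002 -0.0014]
(-0.017, 0.027, 0.02) [-0.0022  0.0005  0.1786]
```

Request:
{"name": "creep_tool", "arguments": {
  "moves": [-0.001,0,0.04,0,0,0,0.6,-0.001,0,0.08,0,0,0,0.6,-0.001,0,0.12,0,0,0,0.6,-0.001,0,0.15,0,0,0,0.6,-0.001,0,0.17,0,0,0,0.6,-0.001,0,0.178,0,0,0,0.6,-0.001,0,0.178,0,0,0,0.6]
}}

```text
time_s: 2.8
position: [0.542, 0.1556, 0.0207]
tcp_rot: [[-0.108, 0.994, -0.002], [0.994, 0.108, -0.0], [-0.0, -0.002, -1.0]]
force: [0.6, -0.2, -0.5]
opening: 0.596
grasp_force: 0.0
```

```bash
python3 g.py -.017,.045,.02 -.017,.165,.02
python3 - <<'E'
from rig import capture
import cv2
c=capture("wrist");cv2.imwrite("pics/w0.png",c["color"][:,:,::-1])
E
```

```text
t 2.8 book [-0.0175  0.0241  0.0207] F [ 0.62 -0.19 -0.48] Fb [ 0.59 -0.26]
rot [-0.14  0.01 -0.11]
(-0.017, 0.045, 0.02) [0.0209 0.0004 0.0007]
(-0.017, 0.165, 0.02) [0.1409 0.0002 0.0007]
```

View pics/w0.png

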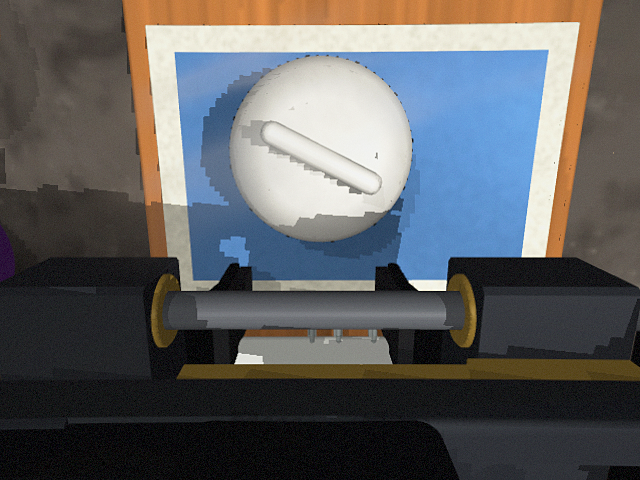

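The wrist view shows the timer (centre about (321,148)) straight ahead of the two fingers (about 235 and 390), clear of them. Now I'll push it slowly.

Request:
{"name": "creep_tool", "arguments": {
  "moves": [0.008,0,0,0,0,0,0.6,0.014,0,0,0,0,0,0.6,0.02,0,0,0,0,0,0.6,0.026,0,0,0,0,0,0.6,0.032,0,0,0,0,0,0.6,0.038,0,0,0,0,0,0.6,0.044,0,0,0,0,0,0.6,0.05,0,0,0,0,0,0.6,0.056,0,0,0,0,0,0.6,0.062,0,0,0,0,0,0.6]
}}

```text
time_s: 3.85
position: [0.5358, 0.2186, 0.0216]
tcp_rot: [[-0.109, 0.994, -0.0], [0.994, 0.109, -0.0], [-0.0, -0.0, -1.0]]
force: [0.3, -1.8, 1.5]
opening: 0.599
grasp_force: 1.0
```

```bash
python3 g.py -.017,.165,.02
python3 - <<'E'
from rig import capture
import cv2
c=capture("side")
cv2.imwrite("pics/s2.png",cv2.resize(c["color"][200:420,120:380,::-1],None,fx=2.4,fy=2.4,interpolation=cv2.INTER_CUBIC))
E
```

```text
t 3.85 book [-0.0167  0.0875  0.0216] F [ 0.33 -1.82  1.45] Fb [ 0.13 -1.85]
rot [-0.    0.01 -0.05]
(-0.017, 0.165, 0.02) [ 0.0775 -0.0003  0.0016]
```

View pics/s2.png

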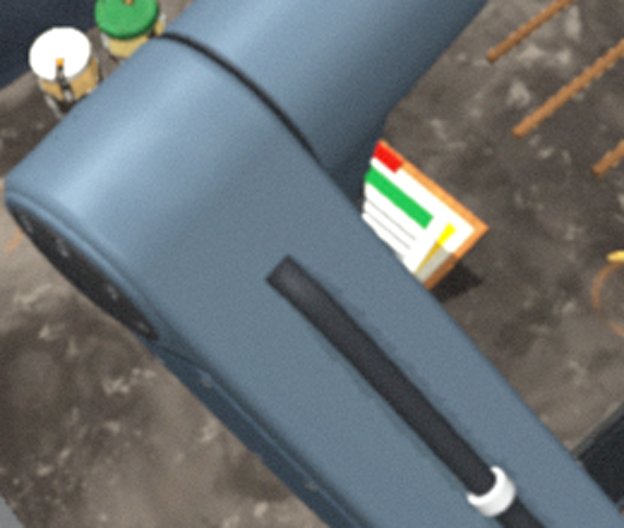

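The arm blocks the side view, but the 1.8 N reading fits a gentle push. I'll continue off the edge and check with the wrist camera.

Request:
{"name": "creep_tool", "arguments": {
  "moves": [0.006,0,0,0,0,0,0.6,0.012,0,0,0,0,0,0.6,0.018,0,0,0,0,0,0.6,0.024,0,0,0,0,0,0.6,0.029,0,0,0,0,0,0.6,0.034,0,0,0,0,0,0.6,0.039,0,0,0,0,0,0.6,0.044,0,0,0,0,0,0.6,0.049,0,0,0,0,0,0.6,0.054,0,0,0,0,0,0.6,0.059,0,0,0,0,0,0.6,0.064,0,0,0,0,0,0.6,0.07,0,0,0,0,0,0.6,0.076,0,0,0,0,0,0.6,0.08,0,0,0,0,0,0.6,0.08,0,0,0,0,0,0.6]
}}

```text
time_s: 5.5
position: [0.527, 0.2985, 0.0216]
tcp_rot: [[-0.11, 0.994, 0.0], [0.994, 0.11, 0.0], [0.0, 0.0, -1.0]]
force: [-0.8, 0.3, -0.2]
opening: 0.601
grasp_force: 0.0
```

```bash
python3 g.py -.017,.165,.02
python3 - <<'E'
from rig import capture
import cv2
c=capture("wrist");cv2.imwrite("pics/w1.png",c["color"][:,:,::-1])
E
```

```text
t 5.5 book [-0.0166  0.1678  0.0216] F [-0.76  0.3  -0.16] Fb [-0.72  0.38]
rot [ 0.02 -0.01 -0.  ]
(-0.017, 0.165, 0.02) [-0.0028 -0.0004  0.0016]
```

View pics/w1.png

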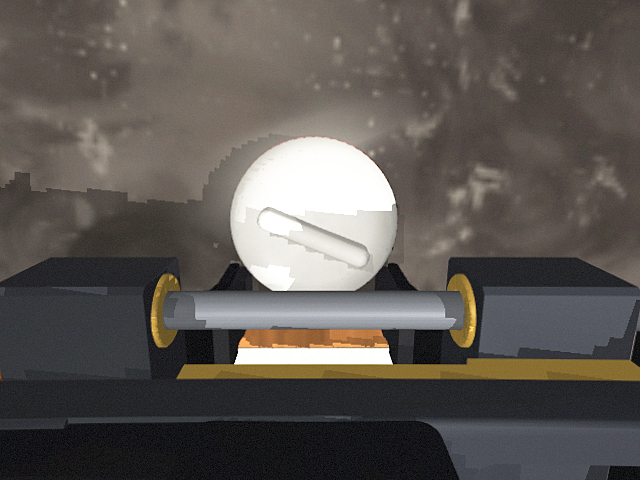

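The timer (centre about (314,215)) is now past the board edge (row 345) and on the worktop. I'll back off, rise, cross to the yellow side with the fingers shut, and verify from above.

Request:
{"name": "creep_tool", "arguments": {
  "moves": [-0.02,0,0,0,0,0,0.6,-0.03,0,-0.04,0,0,0,0.6,-0.04,0,-0.09,0,0,0,0.6,-0.05,0,-0.14,0,0,0,0,-0.1,0,-0.17,0,0,0,0,-0.15,0.01,-0.18,0,0,0,0,-0.2,0.017,-0.18,0,0,0,0,-0.25,0.017,-0.18,0,0,0,0,-0.29,0.017,-0.18,0,0,0,0,-0.325,0.017,-0.18,0,0,0,0,-0.325,0.017,-0.18,0,0,0,0,-0.325,0.017,-0.18,0,0,0,0]
}}

```text
time_s: 6.75
position: [0.5791, -0.0243, 0.2015]
tcp_rot: [[-0.106, 0.994, -0.0], [0.994, 0.106, 0.001], [0.001, -0.0, -1.0]]
force: [-0.8, 0.4, 0.1]
opening: 0.011
grasp_force: 0.0
```

```bash
python3 g.py 0,-.155,.045
python3 - <<'E'
from rig import capture
from h import *
d={}
for n in("top","side"):
    d[n]=capture(n)
pickle.dump(d,open("c1.pkl","wb"))
a=d["top"]["color"][180:330,110:310];b=d["side"]["color"][240:440,130:330]
a=cv2.resize(a,(400,300));b=cv2.resize(b,(400,400))
o=np.zeros((400,800,3),np.uint8);o[:300,:400]=a;o[:,400:]=b
cv2.imwrite("pics/v3.png",o[:,:,::-1])
E
```

```text
t 6.75 book [-0.0003 -0.1588  0.2015] F [-0.84  0.39  0.05] Fb [-0.79  0.48]
rot [-0.02 -0.04 -0.2 ]
(0.0, -0.155, 0.045) [0.0036 0.0004 0.1565]
```

View pics/v3.png

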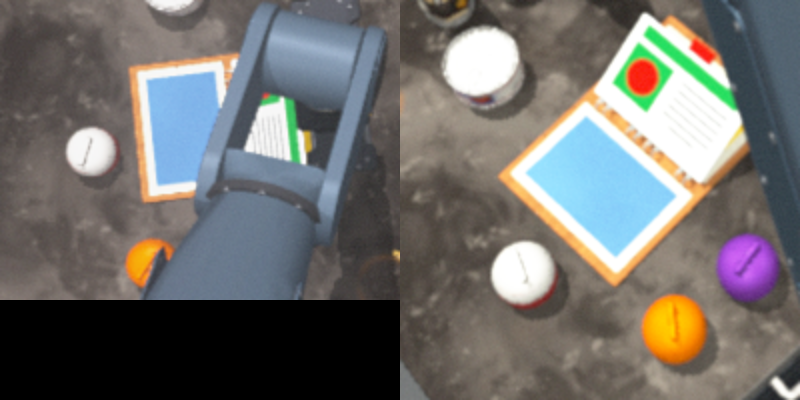

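The timer stands upright on the worktop, clear of the board (top crop (92,152), side crop (525,274)). The blue page is empty and the leaf hasn't moved. I'll lower the fingers behind the leaf tab.

Request:
{"name": "creep_tool", "arguments": {
  "moves": [0,0,0.04,0,0,0,0,0,0,0.08,0,0,0,0,0,0,0.12,0,0,0,0,0,0,0.145,0,0,0,0,0,0,0.157,0,0,0,0,0,0,0.157,0,0,0,0,0.01,0,0.157,0,0,0,0,0.02,0,0.157,0,0,0,0,0.03,0,0.157,0,0,0,0,0.04,0,0.157,0,0,0,0,0.045,0,0.155,0,0,0,0,0.05,0,0.152,0,0,0,0,0.055,0,0.149,0,0,0,0]
}}

```text
time_s: 8.15
position: [0.5754, 0.0248, 0.0563]
tcp_rot: [[-0.115, 0.993, 0.005], [0.993, 0.115, -0.012], [-0.012, 0.003, -1.0]]
force: [-2.2, -20.0, 14.2]
opening: 0.004
grasp_force: 9.5
```

```bash
python3 g.py 0,-.1,.055
```

```text
t 8.15 book [ 0.0014 -0.1095  0.0563] F [ -2.18 -20.01  14.25] Fb [ -4.36 -19.65]
rot [0.19 0.69 0.28]
(0.0, -0.1, 0.055) [ 0.0096 -0.0014  0.0011]
```

The edge jams by friction when pushed mostly sideways (20 N along the book, 14 N up). I'll ease off and follow the edge's own arc, moving more up than across.

Request:
{"name": "creep_tool", "arguments": {
  "moves": [-0.004,0,-0.003,0,0,0,0,-0.005,0,-0.008,0,0,0,0]
}}

```text
time_s: 8.35
position: [0.5743, 0.026, 0.0615]
tcp_rot: [[-0.108, 0.994, 0.001], [0.994, 0.108, -0.0], [-0.0, 0.001, -1.0]]
force: [0.8, -1.4, -1.2]
opening: 0.004
grasp_force: 0.6
```

```bash
python3 g.py
```

```text
t 8.35 book [ 0.0004 -0.1082  0.0615] F [ 0.82 -1.38 -1.23] Fb [ 0.66 -1.46]
rot [ 0.08  0.03 -0.08]
```

Request:
{"name": "creep_tool", "arguments": {
  "moves": [0.003,0,-0.005,0,0,0,0,0.006,0,-0.01,0,0,0,0]
}}

```text
time_s: 8.55
position: [0.5731, 0.0329, 0.0707]
tcp_rot: [[-0.109, 0.994, -0.0], [0.994, 0.109, 0.0], [0.0, -0.0, -1.0]]
force: [1.3, -2.2, -1.1]
opening: 0.007
grasp_force: 0.6
```

```bash
python3 g.py
```

```text
t 8.55 book [-0.     -0.1012  0.0707] F [ 1.33 -2.23 -1.11] Fb [ 1.08 -2.36]
rot [-0.02 -0.01 -0.03]
```

Request:
{"name": "creep_tool", "arguments": {
  "moves": [0.004,0,-0.005,0,0,0,0,0.009,0,-0.01,0,0,0,0,0.014,0,-0.014,0,0,0,0,0.02,0,-0.018,0,0,0,0,0.026,0,-0.022,0,0,0,0,0.031,0,-0.025,0,0,0,0]
}}

```text
time_s: 9.15
position: [0.5697, 0.0637, 0.0959]
tcp_rot: [[-0.109, 0.994, -0.0], [0.994, 0.109, 0.0], [0.0, -0.0, -1.0]]
force: [-0.7, -1.2, -1.4]
opening: 0.005
grasp_force: 0.6
```

```bash
python3 g.py
```

```text
t 9.15 book [ 0.     -0.0702  0.0959] F [-0.68 -1.17 -1.44] Fb [-0.8  -1.09]
rot [-0.01 -0.01 -0.03]
```

Request:
{"name": "creep_tool", "arguments": {
  "moves": [0.006,0,-0.003,0,0,0,0,0.012,0,-0.006,0,0,0,0,0.018,0,-0.009,0,0,0,0,0.024,0,-0.011,0,0,0,0,0.03,0,-0.012,0,0,0,0]
}}

```text
time_s: 9.65
position: [0.5667, 0.0933, 0.1079]
tcp_rot: [[-0.109, 0.994, 0.0], [0.994, 0.109, -0.0], [-0.0, 0.0, -1.0]]
force: [-0.4, -1.9, 1.9]
opening: 0.008
grasp_force: 0.8
```

```bash
python3 g.py 0,-.009,.108
```

```text
t 9.65 book [ 0.0002 -0.0405  0.1079] F [-0.37 -1.91  1.87] Fb [-0.57 -1.85]
rot [ 0.01  0.01 -0.04]
(0.0, -0.009, 0.108) [ 0.0315 -0.0002 -0.0001]
```

Request:
{"name": "creep_tool", "arguments": {
  "moves": [0.007,0,0,0,0,0,0,0.014,0,0.001,0,0,0,0,0.021,0,0.003,0,0,0,0,0.028,0,0.006,0,0,0,0,0.035,0,0.008,0,0,0,0,0.042,0,0.009,0,0,0,0,0.049,0,0.01,0,0,0,0]
}}

```text
time_s: 10.35
position: [0.5611, 0.1421, 0.0973]
tcp_rot: [[-0.109, 0.994, -0.001], [0.994, 0.109, -0.0], [-0.0, -0.001, -1.0]]
force: [0.4, -1.0, 0.7]
opening: 0.005
grasp_force: 0.8
```

```bash
python3 g.py
```

```text
t 10.35 book [0.     0.0086 0.0973] F [ 0.41 -1.03  0.69] Fb [ 0.29 -1.07]
rot [-0.03  0.   -0.05]
```

Request:
{"name": "creep_tool", "arguments": {
  "moves": [0.006,0,0.002,0,0,0,0,0.012,0,0.004,0,0,0,0,0.017,0,0.006,0,0,0,0,0.024,0,0.01,0,0,0,0,0.031,0,0.014,0,0,0,0,0.037,0,0.018,0,0,0,0]
}}

```text
time_s: 10.95
position: [0.5573, 0.179, 0.0792]
tcp_rot: [[-0.109, 0.994, 0.0], [0.994, 0.109, 0.0], [0.0, 0.0, -1.0]]
force: [0.1, -1.4, -0.1]
opening: 0.004
grasp_force: 0.7
```

```bash
python3 g.py 0,.061,.065 0,.07,.05 0,.077,.033 0,.081,.012
```

```text
t 10.95 book [0.0003 0.0458 0.0792] F [ 0.1  -1.39 -0.09] Fb [-0.05 -1.39]
rot [ 0.01 -0.01 -0.04]
(0.0, 0.061, 0.065) [ 0.0152 -0.0003  0.0142]
(0.0, 0.07, 0.05) [ 0.0242 -0.0003  0.0292]
(0.0, 0.077, 0.033) [ 0.0312 -0.0003  0.0462]
(0.0, 0.081, 0.012) [ 0.0352 -0.0003  0.0672]
```

Request:
{"name": "creep_tool", "arguments": {
  "moves": [0.005,0,0.005,0,0,0,0,0.01,0,0.01,0,0,0,0,0.015,0,0.015,0,0,0,0,0.019,0,0.021,0,0,0,0,0.023,0,0.027,0,0,0,0,0.026,0,0.033,0,0,0,0,0.029,0,0.04,0,0,0,0,0.031,0,0.046,0,0,0,0,0.033,0,0.052,0,0,0,0,0.034,0,0.057,0,0,0,0]
}}

```text
time_s: 11.95
position: [0.5534, 0.2122, 0.0219]
tcp_rot: [[-0.109, 0.994, -0.0], [0.994, 0.109, -0.0], [-0.0, -0.0, -1.0]]
force: [0.4, -0.6, 0.9]
opening: 0.005
grasp_force: 0.5
```

```bash
python3 g.py
```

```text
t 11.95 book [0.0001 0.0792 0.0219] F [ 0.4  -0.62  0.94] Fb [ 0.33 -0.66]
rot [-0.02  0.   -0.04]
```

Request:
{"name": "creep_tool", "arguments": {
  "moves": [0,0,0.003,0,0,0,0,0,0,0.006,0,0,0,0,0,0,0.008,0,0,0,0,0,0,0.01,0,0,0,0]
}}

```text
time_s: 12.35
position: [0.5534, 0.2122, 0.0125]
tcp_rot: [[-0.109, 0.994, -0.0], [0.994, 0.109, 0.0], [0.0, -0.0, -1.0]]
force: [-0.1, 0.8, -0.3]
opening: 0.007
grasp_force: 0.5
```

```bash
python3 g.py
```

```text
t 12.35 book [0.0001 0.0791 0.0125] F [-0.09  0.85 -0.26] Fb [0.   0.85]
rot [-0.01 -0.01 -0.05]
```

Request:
{"name": "creep_tool", "arguments": {
  "moves": [0,0,0.001,0,0,0,0,0,0,0.001,0,0,0,0]
}}

```text
time_s: 12.55
position: [0.5535, 0.2122, 0.0124]
tcp_rot: [[-0.109, 0.994, 0.0], [0.994, 0.109, 0.0], [0.0, 0.0, -1.0]]
force: [-1.9, 0.3, 5.6]
opening: 0.006
grasp_force: 2.8
```

Request:
{"name": "creep_tool", "arguments": {
  "moves": [0,0,0.001,0,0,0,0,0,0,0.001,0,0,0,0]
}}

```text
time_s: 12.75
position: [0.5535, 0.2122, 0.0123]
tcp_rot: [[-0.109, 0.994, 0.0], [0.994, 0.109, 0.0], [0.0, 0.0, -1.0]]
force: [-3.5, -0.0, 11.6]
opening: 0.002
grasp_force: 5.7
```

Request:
{"name": "creep_tool", "arguments": {
  "moves": [0,0,0.001,0,0,0,0,0,0,0.001,0,0,0,0]
}}

```text
time_s: 12.95
position: [0.5535, 0.2122, 0.0122]
tcp_rot: [[-0.109, 0.994, 0.0], [0.994, 0.109, 0.0], [0.0, 0.0, -1.0]]
force: [-3.9, -1.0, 17.0]
opening: 0.006
grasp_force: 8.5
```

The leaf is hard against its stop at z = 12.2 mm with 17 N. I'll lift straight off and look.

Request:
{"name": "creep_tool", "arguments": {
  "moves": [0,0,-0.01,0,0,0,0,0,0,-0.04,0,0,0,0,0,0,-0.08,0,0,0,0,0,0,-0.13,0,0,0,0,-0.05,0,-0.18,0,0,0,0,-0.1,0,-0.2,0,0,0,0,-0.15,0,-0.2,0,0,0,0,-0.2,0,-0.2,0,0,0,0,-0.25,0,-0.2,0,0,0,0,-0.3,0,-0.2,0,0,0,0,-0.35,0,-0.2,0,0,0,0,-0.4,0,-0.2,0,0,0,0,-0.4,0,-0.2,0,0,0,0,-0.4,0,-0.2,0,0,0,0,-0.4,0,-0.2,0,0,0,0]
}}

```text
time_s: 14.45
position: [0.5965, -0.1848, 0.2091]
tcp_rot: [[-0.108, 0.994, -0.001], [0.994, 0.108, 0.002], [0.002, -0.001, -1.0]]
force: [0.5, -0.2, -0.0]
opening: 0.008
grasp_force: 0.0
```

```bash
python3 - <<'E'
from rig import capture
from h import *
d={n:capture(n) for n in("top","side")}
T,S=d["top"],d["side"];print([blobs(c,(0,150,80),(5,255,255),r,6)[1] for c,r in((T,(110,190,310,300)),(S,(130,240,335,420)))])
a=cv2.resize(T["color"][180:330,110:310],(400,300));b=cv2.resize(S["color"][240:440,130:330],(400,400))
o=np.zeros((400,800,3),np.uint8);o[:300,:400]=a;o[:,400:]=b
cv2.imwrite("pics/v4.png",o[:,:,::-1]);pickle.dump(d,open("c2.pkl","wb"))
E
```

```text
[[([179, 241, 6, 12, 50], [181.5, 246.2])], [([205, 344, 13, 12, 77], [211.2, 349.6]), ([188, 382, 20, 12, 32], [199.1, 389.5])]]
```

View pics/v4.png

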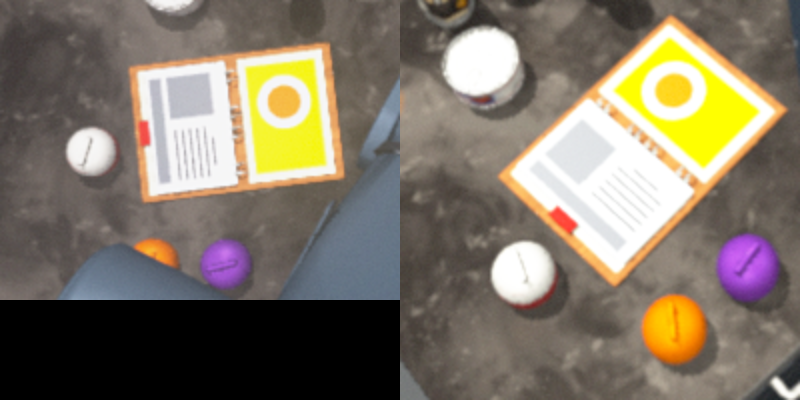

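The leaf lies flat over the blue page, with its tab at top px (181.5,246) and side px (211,350). The timer stands upright, clear of the book, and the robot touches nothing.

```bash
python3 - <<'E'
from rig import bot
from h import *
d=pickle.load(open("c2.pkl","rb"));print(tri(d["top"],(181.5,246.2),d["side"],(211.2,349.6)))
print(bot.hand_in())
E
```

```text
(array([0.54955377, 0.26185433, 0.00493583]), [np.float64(0.17673486646449724), np.float64(0.17673486646461534)])
the job is handed in; nothing more can be done
None
```

The page is turned and the job is handed in: the last pictures show the leaf flat on the blue page and the timer upright on the worktop clear of the book. It took about 14.5 s of the 54 s, the highest push I read was about 25 N on the leaf (limit 30 N), and the hand-in returned no verdict.

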